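# Zero the tablet tester with the hanging gap gauge

### The job

Slide the blue gauge along its keyhole slot to the wide end and only there lift it out of the rack. Lower its blade into the gap between the tablet tester's jaws, in the middle of their width, until its foot stands on the deck, and push the sliding jaw shut until the blade is held upright, flat against the anvil. With the gauge still held there, press the red zero key right down and let it go; leave the gauge in the jaws, the yellow gauge hanging, and everything else on the bench where it is.

Things in the scene. Friction and masses are not known exactly. Their poses are not given: they have to be found in the camera images.
- blue_gauge: gauge to use: flat steel blade 24 (x) x 5 (y) mm, z = 0 to 40; neck 8 x 5 mm, z = 40 to 54; blue plastic handle 36 (x) x 12 (y) mm, z = 54 to 94 mm. Origin: centre of the blade's foot, z up to the handle. 90 g. Hangs in a rack slot: neck in the slot, handle resting on the plate, blade below; it comes out only at the wide end (elsewhere it rises just 8 mm).
- yellow_gauge: a like gauge with a yellow handle, same sizes and origin, hanging in the rack's other slot; to be left hanging.
- rack: fixed; foot 150 (x) x 130 (y) mm; raised plate, top at z = 92 mm, 6 thick, 132 x 112 mm. Origin on the bench under its centre. Two keyhole slots along y: A at x = -36 mm, 11 wide from y = -20 to 14, wide end 34 (x) x 24 (y) mm at y = 14 to 38; B at x = +36, turned half round (wide end y = -38 to -14). Either gauge may be in either slot, neck within 8 mm of y = 0, its y about along rack y.
- slot_a_wide (a point): centre of slot A's wide end, on the rack plate's top (rack x = -36, y = +26, z = 92 mm).
- slot_b_wide (a point): centre of slot B's wide end, on the rack plate's top (rack x = +36, y = -26, z = 92 mm).
- tester: fixed cream tablet tester 200 (x) x 245 (y) mm, y = -133 to 112; deck top at z = 50 mm, origin on the bench. On the deck: dark steel anvil 44 (x) x 32 (y) x 36 mm high, its face at y = -2.5 mm; the sliding steel jaw facing it from +y; the red key; a console with display at y below -65 mm, top at z = 100 mm.
- gap_foot (a point): point on the deck (tester x = 0, y = 0, z = 50 mm) where the centre of the blade's foot ends up; same axes as the tester. The anvil's face is 2.5 mm to its -y side; the blade's width goes along x.
- jaw (a joint): travel of the sliding jaw towards the anvil (tester -y), m: 0 = fully open; gap = 0.014 - value; about 0.009 when closed on the 5 mm blade, end stop 0.013. Starts at 0 to 0.004. 2.5 N of friction; stays where left. Jaw block 44 (x) x 22 (y) mm, top 37 mm above the deck.
- jaw_lug (a point): centre of the top of the black upright lug that moves the jaw, 51 mm above the deck: 18 (x) x 14 (y) mm, its upper 35 mm free for the fingers; it moves with the jaw and stands 80 mm to +y of gap_foot when fully open.
- zero_key (a joint): travel of the red key, m: 0 = up, 0.006 = right down (5 N); springs back.
- zero_key_top (a point): centre of the top of the red round zero key, 24 mm across, on the deck at tester x = -68, y = +35 mm; presses straight down.
- amber_bottle: bystander: amber bottle 52 mm across, 100 mm high; origin under its centre.
- beaker: bystander: glass beaker 64 mm across, 85 mm high; origin under its centre.
- dish: bystander: low glass dish 90 mm across, 18 mm high; origin under its centre.
- jar: bystander: white jar 56 mm across, 60 mm high; origin under its centre.
- glove_box: bystander: blue box 120 (x) x 230 (y) x 75 mm; origin under its centre.
- screwdriver: bystander: screwdriver 170 mm long lying along its x; origin on the bench under it.

How it is judged (in metres and radians):
On the way, in this order (a step that is already met when the one before it is completed fails the run):
1. the blue gauge, still hanging, has been slid to the wide end of its slot (within 12 mm of its centre) (height (world z) of blue_gauge below 0.05 m and (horizontal distance between blue_gauge and slot_a_wide below 0.012 m or horizontal distance between blue_gauge and slot_b_wide below 0.012 m)), for 0.05 s.
2. it has been lifted clear out of the rack (height (world z) of blue_gauge above 0.096 m), for 0.05 s.
3. its blade stands on the deck between the jaws, within 10 mm of the middle of their width (x of blue_gauge in the frame of gap_foot between -0.01 and 0.01 m and z of blue_gauge in the frame of gap_foot between -0.003 and 0.0035 m and y of blue_gauge in the frame of gap_foot between -0.004 and 0.012 m), for 0.2 s.
4. the jaw is closed on the blade, which is upright (all of step 3 and value of joint jaw between 0.0075 and 0.0105 m and angle between blue_gauge's own z axis and vertical below 0.08 rad), for 0.2 s.
5. the zero key is pressed down with the gauge held in the jaws (all of step 4 and value of joint zero_key above 0.0045 m), for 0.05 s.
At the end, for the whole second after the job is handed in: Blue gauge released, at rest, upright (0.08 rad) between the jaws: foot on the deck (3.5 mm), within 10 mm of mid-width, jaw closed on it (travel 7.5 to 10.5 mm); zero key up (under 1.5 mm); yellow gauge hanging within 15 mm of its start (all of step 4 and value of joint zero_key below 0.0015 m and linear speed of blue_gauge below 0.02 m/s and contact force between the fingers and blue_gauge below 0.1 N and distance of yellow_gauge from where it was at the start of the episode below 0.015 m); the robot touches nothing.
It fails at once if the yellow gauge is shifted by more than 15 mm (distance of yellow_gauge from where it was at the start of the episode above 0.015 m).
It fails at once if a bystander (bottle, beaker, dish, jar, glove box or screwdriver) is shifted by more than 25 mm (distance of any of amber_bottle, beaker, dish, jar, glove_box, screwdriver from where it was at the start of the episode above 0.025 m).
It also fails if it takes over 58 s, if anything falls off the work surface, if the arm or the gripper's body presses on something with over 40 N, if the wrist force passes 120 N, or if a joint passes its speed limit or range.

### The arm

A 6-joint arm with a two-finger parallel gripper is mounted at the origin on the work surface. World frame = base frame: x ahead of the robot, y to its left, z up, the work surface at z = 0. Lengths are in mm, angles in rad, forces in N, time in s.
With the tool pointing down it reaches from about 400 to 925 mm from the base axis. Payload 12.5 kg.
Tool frame: the origin (TCP) lies at the very end of the fingers, on their centre line; the grasp point (between the pads) lies 19 mm behind it; z points along the fingers, y is the line along which they close (so a half turn about z gives the same grasp; the last joint's range is limited). The gripper opens to 95 mm and grips with 3 to 60 N. Pads are 20 mm wide; open, the fingers measure 119 mm over their backs; the gripper's body (75 mm by 180 mm) begins 59 mm behind the grasp point.
Start: joints at [-1.444, 0.491, 1.559, -0, 1.092, -0.106], TCP at [144.211, -608.153, 214.661] pointing down, gripper open.
Joint ranges: [-3.1, 3.1], [-0.84, 2.19], [0.05, 2.79], [-1.13, 4.28], [0.06, 2.93], [-2.69, 2.69]. Speed limits (rad/s): [2.22, 2.22, 2.79, 3.14, 3.14, 3.14].

### API

Orientations are given as [roll, pitch, yaw] about the fixed x, y, z axes, in that order (R = Rz(yaw) Ry(pitch) Rx(roll)).
In Python, from cell import env gives the robot as it stands.
- The arm moves only by the shell command python3 steer.py FILE, which reads ROWS from the file FILE. ROWS is a JSON list that holds a single list of rows (three levels of brackets), with 1 to 5 rows, each of 5 numbers: dx, dy, dz in mm, then a turn about the tool's z in rad, then the opening from 0.0 (shut) to 1.0 (fully open); each row is the pose to reach, as a shift and turn from the pose commanded when the command began, along the tool's axes at that moment; what a row does not reach only later rows make up. A row lasts 1/12 s, in which the tool goes at most 41.7 mm and 0.125 rad, less where a joint would pass 70% of its speed; a pose out of reach is approached as far as the arm can. The fingers move at their own pace and stop on an object; the grip force is fixed at half the most. Time passes only in rows, so rows that do not move let the fingers close. It prints the time, the measured TCP pose, the force, the opening and the grip force at its end. Input that does not fit is refused with a message, and nothing moves.
- env.state(): the state, without advancing time (a new reading comes with each control period).
- env.read_camera(name): name is "scene" or "side" or "wrist"; returns (picture, depth): 384x512x3 uint8, red, green, blue; 384x512 float32, mm along the optical axis (not along the pixel's ray), 0 where there is no reading.
- env.camera_info(name): a dict with "vertical_fov" (degrees; the focal length in pixels is half the picture's height over the tangent of half this angle, whatever the lens; pixels are square), "cx", "cy" (the principal point, pixels), "origin" and "attitude" of the camera in the world. Camera axes: x right, y down, z forward; pixel columns grow to the right and rows downward; lengths in mm; the calibration is good to about 2 mm. A picture is of the moment at which its call begins: read the wrist's pose just before it. camera_info takes no time and is no camera call; for the wrist camera it gives the pose at the moment of the call.
- env.job_done(): hands the job in; it is judged then, once.
The state is a dict: "t": time; "joints": joint angles; "qvel": joint speeds; "tau": joint torques, N m; "eef_pos": TCP position; "tcp_rot": TCP orientation; "ft_force": force on the tool from outside, world axes, zero at the start; "moment": the same for the moment, N m; "opening": opening from 0.0 (shut) to 1.0 (fully open); "grip_force": force on a finger pad.
Only numpy, scipy, OpenCV 4.12 (cv2) and the standard library are available. Lean on these libraries where they do the work, as an engineer would, in place of code of your own. Each camera call takes 0.05 s, during which the arm holds its last target. There are 200 camera calls.

## Working session

There is one attempt and no reset: what is moved stays moved. The work goes in short steps, Python scripts to look and compute and a shell command to move; the robot and the scene stay as the last step left them, time stands still between calls to the robot, and variables do not carry over. Pictures are saved under pics/ and viewed, at most 12 in all, crops included, and the job is handed in when it is done.

```bash
ls; mkdir -p pics; python3 - <<'E'
from cell import env
import cv2,numpy as np
ims=[]
for n in ["scene","side"]:
    i=env.camera_info(n);print(n,i)
    p,d=env.read_camera(n);cv2.imwrite(f"pics/{n}0.png",p[:,:,::-1]);np.savez(f"pics/{n}0.npz",p=p,d=d)
print(env.camera_info("wrist"));print(env.state())
E
```

```text
cell.py
pics
steer.py
scene {'vertical_fov': 45.87082165857022, 'cx': 249.87602759752596, 'cy': 192.69431540535552, 'origin': array([1100.62629832, -715.87705541, 1423.53418271]), 'attitude': array([-2.48733938, -0.00821879,  0.6265132 ])}
side {'vertical_fov': 43.81221323214552, 'cx': 252.0449171338328, 'cy': 186.14729182114223, 'origin': array([-190.71561282, 1034.70075743, 1011.25298146]), 'attitude': array([-2.23178610e+00, -1.46297232e-04, -2.48273578e+00])}
{'vertical_fov': 64.00135236351535, 'cx': 260.08467878388393, 'cy': 188.57485096033054, 'origin': array([ 222.66608667, -590.49952827,  384.15767625]), 'attitude': array([ 2.85224864e+00, -7.16073889e-05, -1.33686766e+00])}
{'t': 0.1, 'joints': array([-1.44360022e+00,  4.91505690e-01,  1.55939041e+00,  9.36151488e-06,
        1.09169644e+00, -1.05594219e-01]), 'qvel': array([ 0.00098229, -0.00111648, -0.00048781,  0.00031653, -0.00086039,
        0.00187817]), 'tau': array([ 3.24326218e-03, -6.13622403e+01, -2.58605665e+01,  6.94852090e-02,
        4.70345223e-02, -6.28115458e-05]), 'eef_pos': array([ 144.18390496, -607.92106494,  214.1155469 ]), 'tcp_rot': array([-3.14059922e+00, -1.13642614e-04,  2.32785946e-01]), 'ft_force': array([ 0.03108869, -0.59510625, -0.2150547 ]), 'moment': array([-0.00887099, -0.00911239,  0.05207033]), 'grip_force': 0.0, 'opening': 0.9997860964681496}
```
View pics/scene0.png

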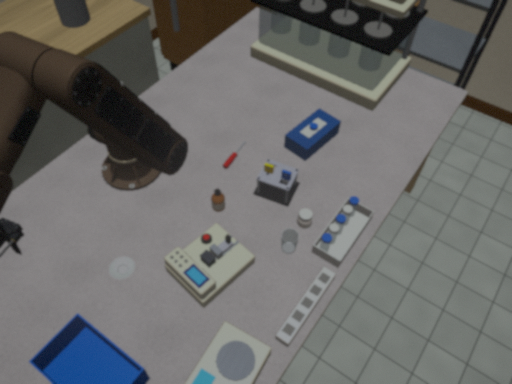

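View pics/side0.png

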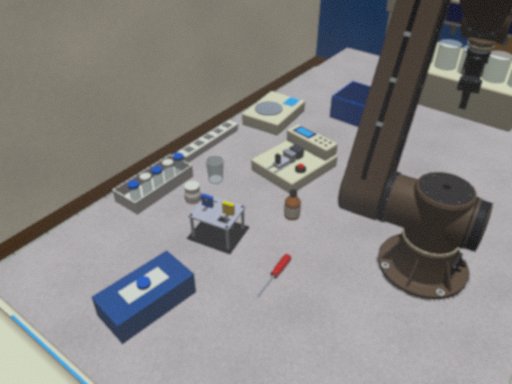

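The scene picture shows the blue handle at (287,175), the yellow one at (268,166), the tester around (210,262), the red key at (206,238) and the lug at (232,238). The side picture shows the blue handle at (207,200), the yellow one at (228,208), the red key at (300,168) and the lug near (278,158).

```bash
cat > h.py <<'E'
import numpy as np,cv2
from scipy.spatial.transform import Rotation as R
def ray(info,uv):
    f=192/np.tan(np.radians(info['vertical_fov'])/2)
    uv=np.atleast_2d(uv).astype(float)
    d=np.c_[(uv[:,0]-info['cx'])/f,(uv[:,1]-info['cy'])/f,np.ones(len(uv))]
    return np.array(info['origin']),R.from_euler('xyz',info['attitude']).apply(d)
def plane(info,uv,z):
    o,d=ray(info,uv);return o+d*((z-o[2])/d[:,2])[:,None]
def tri(i1,u1,i2,u2):
    o1,d1=ray(i1,u1);o2,d2=ray(i2,u2);d1=d1[0];d2=d2[0]
    s=np.linalg.lstsq(np.c_[d1,-d2],o2-o1,rcond=None)[0]
    a=o1+s[0]*d1;b=o2+s[1]*d2
    return (a+b)/2,np.linalg.norm(a-b)
def blobs(p,lo,hi,box=None,amin=6):
    m=cv2.inRange(cv2.cvtColor(p,cv2.COLOR_RGB2HSV),lo,hi)
    if box: 
        k=np.zeros_like(m);k[box[1]:box[3],box[0]:box[2]]=1;m=m*k
    n,l,s,c=cv2.connectedComponentsWithStats(m)
    return [(s[i,4],c[i].round(1),s[i,:4]) for i in range(1,n) if s[i,4]>=amin],m
def tool(pos,st):  # world vector -> tool axes
    return R.from_euler('xyz',st['tcp_rot']).inv().apply(np.array(pos)-st['eef_pos'])
E
cat > m0.py <<'E'
from h import *; from cell import env
I={n:env.camera_info(n) for n in("scene","side")}
P={n:np.load(f"pics/{n}0.npz")['p'] for n in I}
D={n:np.load(f"pics/{n}0.npz")['d'] for n in I}
C={"blue":((105,120,40),(125,255,255)),"yel":((20,120,80),(35,255,255)),"red":((0,120,60),(10,255,255))}
box={"scene":{"blue":(275,165,300,185),"yel":(255,155,285,180),"red":(195,228,220,248)},"side":{"blue":(195,188,220,212),"yel":(215,195,240,220),"red":(285,155,315,180)}}
for c in C:
    r={}
    for n in I:
        b,_=blobs(P[n],*C[c],box[n][c]);b=max(b,key=lambda t:t[0]);r[n]=b[1];print(c,n,b)
    print(tri(I["scene"],r["scene"],I["side"],r["side"]))
print("lug",tri(I["scene"],(232,238),I["side"],(278,156)))
E
python3 m0.py
```

```text
blue scene (np.int32(22), array([286.4, 172.5]), array([283, 171,   8,   5], dtype=int32))
blue side (np.int32(36), array([206.5, 196.3]), array([202, 194,  10,   6], dtype=int32))
(array([580.93383609, 254.74145651, 126.29323511]), np.float64(2.132446569602802))
yel scene (np.int32(45), array([268.7, 167.2]), array([265, 164,   8,   8], dtype=int32))
yel side (np.int32(91), array([228. , 207.4]), array([223, 201,  11,  13], dtype=int32))
(array([507.63531662, 244.94283275, 115.20947476]), np.float64(1.4207076527597546))
red scene (np.int32(30), array([205.9, 237. ]), array([203, 235,   7,   5], dtype=int32))
red side (np.int32(23), array([300.4, 166. ]), array([298, 164,   6,   5], dtype=int32))
(array([ 490.49998926, -115.5315778 ,   66.67106357]), np.float64(1.2779396419338411))
lug (array([570.49059326, -81.59076628,  92.57020074]), np.float64(14.252274586078318))
```

```bash
python3 - <<'E'
from h import *; from cell import env
i=env.camera_info("wrist");st=env.state()
T=R.from_euler('xyz',st['tcp_rot']);C=R.from_euler('xyz',i['attitude'])
print("cam in tool",T.inv().apply(i['origin']-st['eef_pos'])); print((T.inv()*C).as_matrix().round(3))
for name,tgt in(("tester",(552,-145,60)),("rack",(544,250,110))):
    for z in(330,):
        c=i['origin'].copy();f=C.apply([0,0,1]);
        # TCP height z; optical axis hits target
        cz=i['origin'][2]-st['eef_pos'][2]+z
        o=np.array(tgt)-f*((tgt[2]-cz)/f[2]); o[2]=cz
        p=o-(i['origin']-st['eef_pos']);print(name,p,"tool shift",tool(p,st))
E
```

```text
cam in tool [  80.40360399    0.98444126 -170.03405506]
[[ 0.001 -0.958 -0.285]
 [ 1.     0.001  0.001]
 [-0.001 -0.285  0.958]]
tester [ 600.94239462 -132.02498227  330.        ] tool shift [ 554.23582457 -357.80559477 -115.46606842]
rack [578.46371544 259.52119452 330.        ] tool shift [ 622.68893235 -743.97617677 -115.07465258]
```

```bash
for i in 1; do
echo '[[[134, -90, -10, 0, 1], [134, -90, -10, 0, 1], [134, -90, -10, 0, 1], [134, -90, -10, 0, 1], [134, -90, -10, 0, 1]]]' > path.dat && python3 steer.py path.dat
echo '[[[134, -90, -10, 0, 1], [134, -90, -10, 0, 1], [134, -90, -10, 0, 1], [134, -90, -10, 0, 1], [134, -90, -10, 0, 1]]]' > path.dat && python3 steer.py path.dat
echo '[[[134, -90, -10, 0, 1], [134, -90, -10, 0, 1], [134, -90, -10, 0, 1], [134, -90, -10, 0, 1], [134, -90, -10, 0, 1]]]' > path.dat && python3 steer.py path.dat
echo '[[[134, -90, -10, 0, 1], [134, -90, -10, 0, 1], [134, -90, -10, 0, 1], [134, -90, -10, 0, 1], [134, -90, -10, 0, 1]]]' > path.dat && python3 steer.py path.dat
echo '[[[0, 0, 0, 0, 1], [0, 0, 0, 0, 1], [0, 0, 0, 0, 1]]]' > path.dat && python3 steer.py path.dat
done
cat > snap.py <<'E'
import sys,json;from h import *;from cell import env
n=sys.argv[1];i=env.camera_info("wrist");p,d=env.read_camera("wrist")
cv2.imwrite(f"pics/{n}.png",p[:,:,::-1]);np.savez(f"pics/{n}.npz",p=p,d=d,origin=i['origin'],attitude=i['attitude'],cx=i['cx'],cy=i['cy'],vertical_fov=i['vertical_fov'])
print(env.state()['eef_pos'],env.state()['tcp_rot'])
E
python3 snap.py t1
```

```text
t: 0.52
eef_pos: [257.0, -485.5, 225.1]
tcp_rot: [-3.141, -0.001, 0.236]
ft_force: [-0.0, -0.8, -0.2]
opening: 1.001
grip_force: 0.0
t: 0.93
eef_pos: [366.4, -367.4, 235.0]
tcp_rot: [-3.141, -0.001, 0.237]
ft_force: [0.2, -0.6, -0.3]
opening: 0.997
grip_force: 0.0
t: 1.35
eef_pos: [476.0, -249.3, 244.8]
tcp_rot: [-3.141, -0.001, 0.237]
ft_force: [-0.1, -1.3, -0.0]
opening: 1.002
grip_force: 0.0
t: 1.77
eef_pos: [585.8, -130.9, 254.4]
tcp_rot: [-3.141, -0.001, 0.236]
ft_force: [-0.2, 0.0, 0.0]
opening: 1.001
grip_force: 0.0
t: 2.02
eef_pos: [582.0, -135.4, 254.4]
tcp_rot: [-3.141, 0.001, 0.231]
ft_force: [-0.2, -0.7, 1.3]
opening: 0.994
grip_force: 0.0
[ 582.00650273 -135.46582865  254.55281285] [3.14154217e+00 3.79273629e-04 2.31169339e-01]
```

View pics/t1.png

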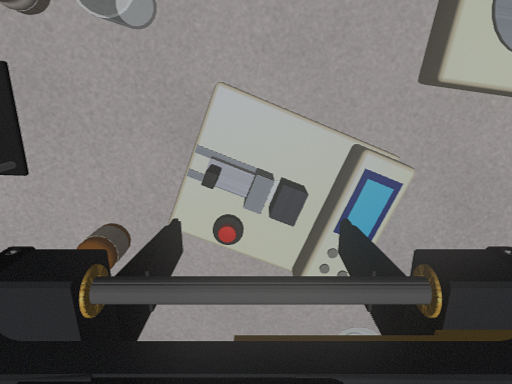

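The wrist picture shows the lug top at (212,176), jaw block (258,191), anvil (289,202), gap near (273,196) and red key top at (228,234). The tester's -y points right and its +x points up.

```bash

echo '[[[-25, -20, 30, 0, 1], [-50, -40, 60, 0, 1], [-50, -40, 60, 0, 1], [-50, -40, 60, 0, 1]]]' > path.dat && python3 steer.py path.dat
python3 snap.py t2
```

```text
t: 2.4
eef_pos: [522.7, -106.9, 193.7]
tcp_rot: [-3.14, 0.003, 0.232]
ft_force: [0.5, -0.9, 0.8]
opening: 1.002
grip_force: 0.0
[ 524.76395591 -107.685644    195.09575503] [ 3.14121798e+00 -2.95678633e-04  2.31699751e-01]
```

View pics/t2.png

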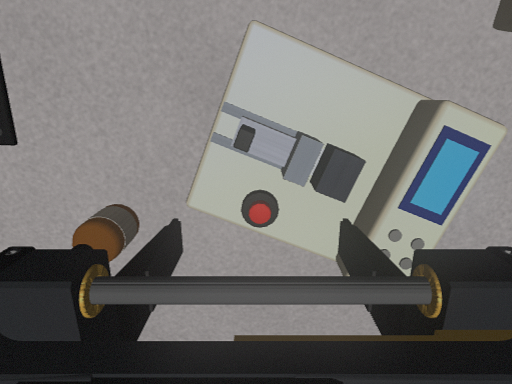

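The second picture has the lug top at (244,138), jaw block top (302,158), anvil top (340,172) and key top (260,214).

```bash
cat > m1.py <<'E'
from h import *
def load(n):
    z=np.load(f"pics/{n}.npz");return z['p'],z['d'],{k:z[k] for k in('origin','attitude','cx','cy','vertical_fov')}
def height(d,i):
    v,u=np.mgrid[0:384,0:512];o,r=ray(i,np.c_[u.ravel(),v.ravel()])
    return (o+r*d.reshape(-1,1)).reshape(384,512,3)
if __name__=="__main__":
    res={}
    for n,box in(("t1",(150,80,400,245)),("t2",(190,20,500,225))):
        p,d,i=load(n);W=height(d,i);k=np.zeros((384,512),bool);k[box[1]:box[3],box[0]:box[2]]=1
        deck=k&(abs(W[...,2]-50)<6);print(n,"deck z",np.median(W[...,2][deck]))
        g=cv2.cvtColor(p,cv2.COLOR_RGB2GRAY)
        for nm,lo,hi in(("lug",95,107),("jaw/anvil",80,93)):
            m=(k&(W[...,2]>lo)&(W[...,2]<hi)).astype(np.uint8)
            N,l,s,c=cv2.connectedComponentsWithStats(m,connectivity=4)
            for q in range(1,N):
                if s[q,4]>40:
                    mm=l==q;pts=W[mm];r=cv2.minAreaRect(pts[:,:2].astype(np.float32))
                    print(nm,s[q,4],c[q].round(1),"z",np.median(pts[:,2]).round(1),"rect",np.round(r[0],1),np.round(r[1],1),round(r[2],1),"gray",np.median(g[mm]))
        b,_=blobs(p,(0,140,90),(8,255,255),box,30);b=max(b,key=lambda t:t[0]);res[n]=(i,b[1])
        m=W[int(b[1][1]),int(b[1][0])];print("red",b,m)
    print("red tri",tri(*res["t1"],*res["t2"]))
E
python3 m1.py
```

```text
t1 deck z 49.88418911863411
lug 4400 [366.4 198.1] z 100.7 rect [ 570.7 -261.7] [ 65.  123.3] 81.4 gray 133.0
lug 216 [209.9 178.8] z 100.6 rect [564.1 -84.5] [13.9 18.4] 80.9 gray 65.0
jaw/anvil 429 [337.5 194.4] z 86.7 rect [ 571.6 -229.3] [ 10.  132.4] 77.1 gray 81.0
jaw/anvil 717 [258.6 193.2] z 86.3 rect [ 555.6 -141.3] [22.1 44.2] 81.5 gray 125.0
jaw/anvil 1010 [288.5 204.5] z 85.9 rect [ 549.7 -178.9] [32.6 44.2] 81.1 gray 75.0
red (np.int32(221), array([226.6, 234. ]), array([218, 226,  18,  17], dtype=int32)) [ 490.73164035 -114.63274565   72.02639787]
t2 deck z 49.943776052272426
lug 8776 [442.4 167.7] z 100.7 rect [ 570.5 -261.4] [ 65.8 122.7] 81.5 gray 130.0
lug 349 [244.  139.2] z 100.8 rect [563.8 -84.2] [13.9 18.2] 81.6 gray 72.0
jaw/anvil 985 [403.1 160.4] z 86.6 rect [ 571.3 -228.9] [  2.8 127.9] 80.8 gray 81.0
jaw/anvil 1165 [302.9 160. ] z 86.4 rect [ 555.3 -141. ] [22.3 44.1] 81.8 gray 126.0
jaw/anvil 1633 [339.6 174.7] z 85.9 rect [ 549.6 -178.4] [32.5 44.2] 80.9 gray 73.0
red (np.int32(340), array([259.5, 213.2]), array([249, 204,  22,  20], dtype=int32)) [ 491.0284445  -114.56194512   72.36095504]
red tri (array([ 490.12191723, -115.31829506,   70.32173971]), np.float64(0.09581574536007505))
```

```bash

echo '[[[61, -170, -25, 0, 1], [61, -170, -25, 0, 1], [61, -170, -25, 0, 1], [61, -170, -25, 0, 1], [61, -170, -25, 0, 1]]]' > path.dat && python3 steer.py path.dat
echo '[[[61, -170, -25, 0, 1], [61, -170, -25, 0, 1], [61, -170, -25, 0, 1], [61, -170, -25, 0, 1], [61, -170, -25, 0, 1]]]' > path.dat && python3 steer.py path.dat
echo '[[[0, 0, 0, 0, 1], [0, 0, 0, 0, 1], [0, 0, 0, 0, 1]]]' > path.dat && python3 steer.py path.dat
python3 snap.py r1
echo '[[[-15, -35, 0, 0, 1], [-25, -60, 0, 0, 1], [-25, -60, 0, 0, 1], [-25, -60, 0, 0, 1], [-25, -60, 0, 0, 1]]]' > path.dat && python3 steer.py path.dat
python3 snap.py r2
python3 - <<'E'
import cv2,numpy as np
cv2.imwrite("pics/r12.png",np.vstack([cv2.imread("pics/r1.png")[:260],cv2.imread("pics/r2.png")[:260]]))
E
```

```text
t: 2.87
eef_pos: [547.1, 76.0, 222.0]
tcp_rot: [3.141, -0.005, 0.234]
ft_force: [-0.2, -0.1, 0.5]
opening: 1.002
grip_force: 0.0
t: 3.28
eef_pos: [566.9, 256.4, 246.8]
tcp_rot: [-3.141, -0.005, 0.235]
ft_force: [0.4, 0.4, 0.0]
opening: 1.0
grip_force: 0.0
t: 3.53
eef_pos: [565.7, 250.9, 244.9]
tcp_rot: [3.141, -0.0, 0.232]
ft_force: [-0.2, -0.6, 0.0]
opening: 0.999
grip_force: 0.0
[565.58045726 250.64246039 244.84460961] [ 3.14129616e+00 -2.78848605e-04  2.31261764e-01]
t: 4.0
eef_pos: [527.5, 303.6, 244.8]
tcp_rot: [3.141, -0.0, 0.232]
ft_force: [0.0, 0.2, 0.1]
opening: 1.001
grip_force: 0.0
[527.66422068 303.47228518 244.72297832] [ 3.14131815e+00 -2.94137626e-04  2.31302117e-01]
```

View pics/r12.png

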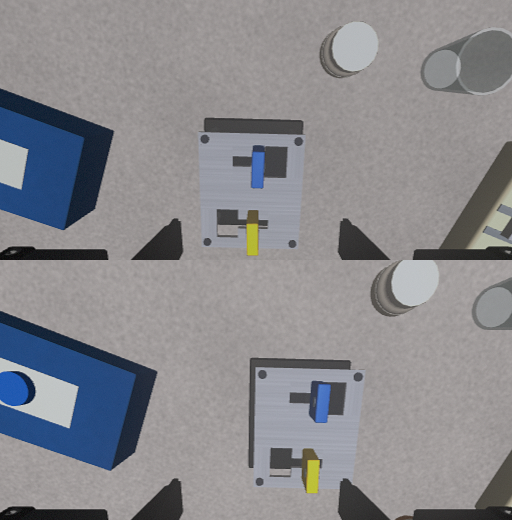

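In r1 (top half) the blue handle is at (258,167), its wide end at (275,162) towards world -y, and the yellow handle is at (252,233). In r2 (lower half) the blue handle is at (321,402−260). So blue is in slot B.

```bash
cat > m2.py <<'E'
from m1 import *
res={}
for n in("r1","r2"):
    p,d,i=load(n);W=height(d,i);z=W[...,2]
    k=np.zeros((384,512),bool);k[90:250,185:375]=1
    pl=k&(abs(z-92)<5);pts=W[pl].astype(np.float32);r=cv2.minAreaRect(pts[:,:2]);print(n,"plate z",np.median(pts[:,2]).round(1),np.round(r[0],1),np.round(r[1],1),round(r[2],2))
    hsv=cv2.cvtColor(p,cv2.COLOR_RGB2HSV)
    for c,lo,hi in(("blue",(105,110,60),(125,255,255)),("yel",(22,120,80),(35,255,255))):
        m=k&(cv2.inRange(hsv,lo,hi)>0)&(z>122)
        pts=W[m].astype(np.float32);zt=np.median(pts[:,2]);t=pts[abs(pts[:,2]-zt)<4];r=cv2.minAreaRect(t[:,:2])
        print(c,m.sum(),"ztop",zt.round(1),np.round(r[0],1),np.round(r[1],1),round(r[2],2))
        v,u=np.nonzero(m);res[n,c]=(i,(u.mean(),v.mean()))
for c in("blue","yel"):print(c,"tri",tri(*res["r1",c],*res["r2",c]))
E
python3 m2.py
```

```text
Traceback (most recent call last):
  File "m2.py", line 6, in <module>
    pl=k&(abs(z-92)<5);pts=W[pl].astype(np.float32);r=cv2.minAreaRect(pts[:,:2]);print(n,"plate z",np.median(pts[:,2]).round(1),np.round(r[0],1),np.round(r[1],1),round(r[2],2))
                                                      ~~~~~~~~~~~~~~~^^^^^^^^^^^
cv2.error: OpenCV(4.12.0) /io/opencv/modules/imgproc/src/convhull.cpp:143: error: (-215:Assertion failed) total >= 0 && (depth == CV_32F || depth == CV_32S) in function 'convexHull'
```

```bash
sed -i 's/minAreaRect(\(pts\|t\)\[:,:2\])/minAreaRect(np.ascontiguousarray(\1[:,:2]))/' m2.py; python3 m2.py
```

```text
r1 plate z 91.9 [542.9 254.5] [132.4 112.4] 11.91
blue 439 ztop 131.9 [579.9 255.3] [35.2 11.5] 11.12
yel 295 ztop 131.9 [511.3 245. ] [29.2 10.3] 12.89
r2 plate z 92.0 [542.9 254.3] [132.3 112.5] 11.9
blue 505 ztop 131.8 [579.5 255.4] [35.5 11.9] 12.1
yel 399 ztop 131.9 [508.4 244.3] [34.3 11.6] 13.14
blue tri (array([579.98900825, 255.3757405 , 129.02113506]), np.float64(0.1299155202020036))
yel tri (array([507.52104405, 243.81838227, 125.12540064]), np.float64(2.3735511174326933))
```

```bash

echo '[[[39.7, 58.9, 0, 0.024, 0.6], [39.7, 58.9, 30, 0.024, 0.6], [39.7, 58.9, 60, 0.024, 0.6], [39.7, 58.9, 92, 0.024, 0.6], [39.7, 58.9, 92, 0.024, 0.6]]]' > path.dat && python3 steer.py path.dat 
echo '[[[0, 0, 0, 0, 0.6], [0, 0, 0, 0, 0.6], [0, 0, 0, 0, 0.6], [0, 0, 0, 0, 0.6]]]' > path.dat && python3 steer.py path.dat
python3 - <<'E'
from h import *;from cell import env
st=env.state();print(st['eef_pos'],st['tcp_rot'],tool((579.75,255.3,97),st))
E
python3 snap.py g1
```

```text
t: 4.47
eef_pos: [577.6, 254.0, 146.9]
tcp_rot: [3.14, 0.009, 0.206]
ft_force: [-0.2, -0.5, -0.9]
opening: 0.706
grip_force: 0.0
t: 4.8
eef_pos: [579.8, 256.9, 154.6]
tcp_rot: [-3.141, -0.003, 0.209]
ft_force: [0.5, 0.8, -1.2]
opening: 0.602
grip_force: 0.0
[579.77510965 256.91253846 154.5807148 ] [-3.14139086e+00 -2.96777240e-03  2.09062610e-01] [-0.53011862  1.58383443 57.57907667]
[579.58996279 256.93011437 154.28991217] [-3.14143577e+00 -2.54850801e-03  2.09146796e-01]
```

View pics/g1.png

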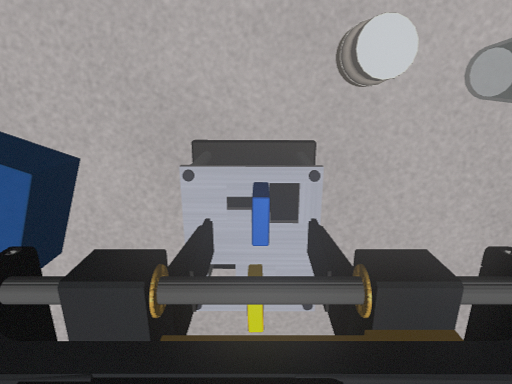

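The blue handle at (261,215) lies midway between the fingertips (210 and 312 columns). I descend and grip.

```bash

echo '[[[0, 1.5, 20, 0, 0.6], [0, 1.5, 40, 0, 0.6], [0, 1.5, 57, 0, 0.6], [0, 1.5, 57, 0, 0.6], [0, 1.5, 57, 0, 0.6]]]' > path.dat && python3 steer.py path.dat 
echo '[[[0, 0, 0, 0, 0.1], [0, 0, 0, 0, 0], [0, 0, 0, 0, 0], [0, 0, 0, 0, 0], [0, 0, 0, 0, 0]]]' > path.dat && python3 steer.py path.dat
echo '[[[0, 0, 0, 0, 0], [0, 0, 0, 0, 0], [0, 0, 0, 0, 0]]]' > path.dat && python3 steer.py path.dat
```

```text
t: 5.27
eef_pos: [579.5, 255.3, 96.0]
tcp_rot: [3.141, 0.0, 0.209]
ft_force: [0.1, -0.2, 0.6]
opening: 0.599
grip_force: 0.0
t: 5.68
eef_pos: [579.6, 255.2, 96.1]
tcp_rot: [3.142, -0.001, 0.209]
ft_force: [0.3, -0.1, -0.6]
opening: 0.303
grip_force: 0.0
t: 5.93
eef_pos: [579.5, 255.2, 95.7]
tcp_rot: [3.142, -0.0, 0.209]
ft_force: [-0.3, 1.2, 1.1]
opening: 0.124
grip_force: 30.0
```

```bash

echo '[[[0, 0, -2, 0, 0], [0, 7, -2, 0, 0], [0, 14, -2, 0, 0], [0, 19.5, -2, 0, 0], [0, 19.5, -2, 0, 0]]]' > path.dat && python3 steer.py path.dat 
echo '[[[0, 0, 0, 0, 0], [0, 0, 0, 0, 0], [0, 0, 0, 0, 0]]]' > path.dat && python3 steer.py path.dat
python3 snap.py s1
```

```text
t: 6.35
eef_pos: [583.8, 234.7, 97.5]
tcp_rot: [3.141, 0.0, 0.208]
ft_force: [-0.1, 0.2, -1.6]
opening: 0.121
grip_force: 30.0
t: 6.6
eef_pos: [583.5, 236.1, 97.6]
tcp_rot: [3.142, 0.0, 0.209]
ft_force: [-0.2, -0.1, -0.7]
opening: 0.124
grip_force: 30.0
[583.47003858 236.21526457  97.57090522] [ 3.14151614e+00 -8.72801784e-06  2.08970900e-01]
```

View pics/s1.png

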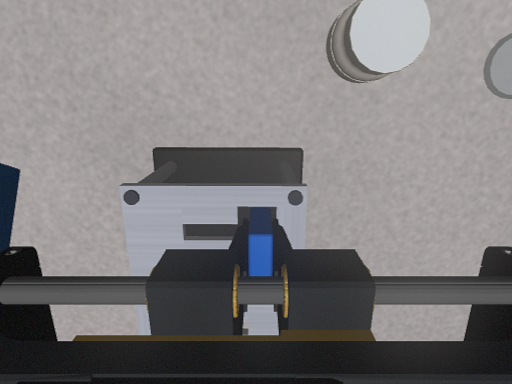

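The gauge handle (261,245) is in the middle of the wide end (columns 238–277). I lift straight up.

```bash

echo '[[[0, 0, -15, 0, 0], [0, 0, -35, 0, 0], [0, 0, -65, 0, 0], [0, 0, -100, 0, 0], [0, 0, -100, 0, 0]]]' > path.dat && python3 steer.py path.dat 
echo '[[[0, 0, 0, 0, 0], [0, 0, 0, 0, 0]]]' > path.dat && python3 steer.py path.dat
python3 - <<'E'
from h import *;from cell import env
st=env.state();T=R.from_euler('xyz',st['tcp_rot'])
print(st['eef_pos'],st['tcp_rot'],st['opening'])
a=np.array((549.65,-178.65));b=np.array((564.0,-84.4));e=(b-a)/np.linalg.norm(b-a);ex=np.array([e[1],-e[0]])
gap=a+18.5*e;yaw=np.arctan2(ex[1],ex[0]);print("gap",gap,"yaw",yaw,"turn",st['tcp_rot'][2]-yaw,"lug y",(b-gap)@e,"key",gap-68*ex+35*e)
t=gap+2.5*e;print(t,tool((*t,st['eef_pos'][2]),st))
E
```

```text
t: 7.07
eef_pos: [585.6, 237.0, 204.1]
tcp_rot: [-3.141, -0.009, 0.209]
ft_force: [0.3, 0.7, -0.3]
opening: 0.127
grip_force: 30.0
t: 7.23
eef_pos: [583.0, 236.1, 197.0]
tcp_rot: [3.141, 0.001, 0.209]
ft_force: [-0.2, -0.1, -1.0]
opening: 0.121
grip_force: 30.0
[583.0268743  236.10626451 196.97124219] [3.14145741e+00 7.55110897e-04 2.09054780e-01] 0.1205101638906501
gap [ 552.43461999 -160.36077116] yaw -0.15109424372034827 turn 0.36014902336964216 lug y 76.83616837276396 key [ 490.47754639 -115.52416746]
[ 552.81091999 -157.88925375] [-1.11326045e+02  3.79146365e+02  1.35340168e-01]
```

```bash

echo '[[[-55, 185, 0, 0, 0], [-55, 185, 0, 0, 0], [-55, 185, 0, 0, 0], [-55, 185, 0, 0, 0], [-55, 185, 0, 0, 0]]]' > path.dat && python3 steer.py path.dat 
echo '[[[-56, 194, 0, 0.1, 0], [-56, 194, 0, 0.2, 0], [-56, 194, 0, 0.3, 0], [-56, 194, 0, 0.36, 0], [-56, 194, 0, 0.36, 0]]]' > path.dat && python3 steer.py path.dat
echo '[[[0, 0, 0, 0, 0], [0, 0, 0, 0, 0], [0, 0, 0, 0, 0]]]' > path.dat && python3 steer.py path.dat
python3 snap.py p1
python3 - <<'E'
from h import *;from m1 import *;from cell import env
st=env.state();print(tool((552.81,-157.89,110),st),st['tcp_rot'],st['ft_force'])
p,d,i=load("p1");W=height(d,i);z=W[...,2]
g=cv2.cvtColor(p,cv2.COLOR_RGB2HSV);m=(cv2.inRange(g,(105,110,60),(125,255,255))>0);m[:,:200]=0;m[:,330:]=0
v,u=np.nonzero(m);t=W[m];print(m.sum(),np.percentile(t[:,2],[5,50,95]));t=t[abs(t[:,2]-np.percentile(t[:,2],90))<4].astype(np.float32)
print("handle top",cv2.minAreaRect(np.ascontiguousarray(t[:,:2])))
E
```

```text
t: 7.65
eef_pos: [566.8, 40.7, 196.0]
tcp_rot: [-3.141, 0.003, 0.208]
ft_force: [-0.4, -0.1, -0.7]
opening: 0.124
grip_force: 30.0
t: 8.07
eef_pos: [552.4, -160.0, 196.0]
tcp_rot: [-3.141, 0.002, -0.156]
ft_force: [0.7, 0.7, -1.2]
opening: 0.124
grip_force: 30.0
t: 8.32
eef_pos: [553.0, -157.3, 196.4]
tcp_rot: [-3.141, 0.002, -0.152]
ft_force: [0.4, 0.2, -1.6]
opening: 0.126
grip_force: 30.0
[ 553.17438046 -156.75782581  196.68635243] [-3.14109365e+00  1.74225127e-03 -1.50469262e-01]
[-3.95183471e-02  1.21725986e+00  8.66859562e+01] [-3.14109365e+00  1.74225127e-03 -1.50469262e-01] [-0.37197261 -0.01364504 -1.43076873]
1075 [231.44302785 232.56594221 234.08288078]
handle top ((560.0341186523438, -159.6800537109375), (11.717472076416016, 23.3380184173584), 82.02062225341797)
```

View pics/p1.png

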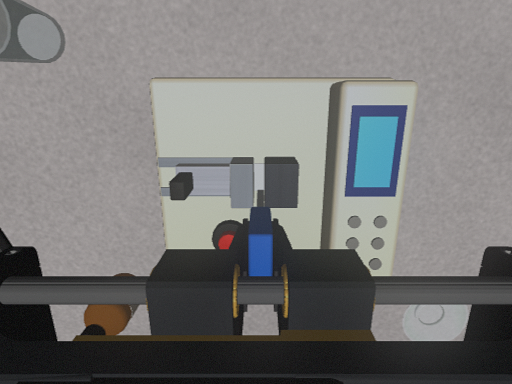

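The gauge hangs over the gap. The handle is at (261,250) and the blade tip shows at (261,197), with the jaw block (242,182) and anvil (281,182) either side. I measure anvil, jaw and handle relative to each other in this same view.

```bash
cat > m3.py <<'E'
import sys;from m1 import *;from cell import env
p,d,i=load(sys.argv[1]);W=height(d,i);z=W[...,2];Tr=R.from_euler('z',-0.151)
Q=Tr.inv().apply((W-[552.43,-160.36,0]).reshape(-1,3)).reshape(W.shape) # tester frame
k=np.zeros((384,512),bool);k[140:212,140:320]=1
g=cv2.cvtColor(p,cv2.COLOR_RGB2GRAY)
for lo,hi in((80,93),(95,107)):
    N,l,s,c=cv2.connectedComponentsWithStats((k&(z>lo)&(z<hi)).astype(np.uint8),connectivity=4)
    for q in range(1,N):
        if s[q,4]>60:
            t=Q[l==q];print(s[q],"z",np.median(t[:,2]).round(1),"x",np.percentile(t[:,0],[1,50,99]).round(1),"y",np.percentile(t[:,1],[1,50,99]).round(1))
hb=cv2.inRange(cv2.cvtColor(p,cv2.COLOR_RGB2HSV),(105,110,60),(125,255,255))>0;hb[:,:200]=0;hb[:,330:]=0
t=Q[hb&(z>z[hb].max()-8)];print("handle y",np.percentile(t[:,1],[1,50,99]).round(1),"x max",t[:,0].max())
b=k&(z>120);t=Q[b];print("blade",b.sum(),np.percentile(t,[2,50,98],axis=0).round(1) if b.sum() else "")
st=env.state();print("tcp",Tr.inv().apply(st['eef_pos']-[552.43,-160.36,0]).round(2))
E
python3 m3.py p1
```

```text
[ 230  162   24   46 1055] z 86.3 x [-21.3   1.3  21.7] y [ 8.4 19.1 30. ]
[ 265  162   35   46 1509] z 85.8 x [-21.3   1.   21.7] y [-34.1 -18.4  -2.9]
[173 176  18  20 106] z 86.6 x [-8.1  6.8  9. ] y [69.6 70.1 83.1]
[170 180  17  20 324] z 100.5 x [-8.6  0.5  8.7] y [69.7 75.8 83.3]
handle y [1.9 1.9 1.9] x max 81.2507670415589
blade 259 [[ 12.2  -3.4 141.5]
 [ 18.2   1.8 194.8]
 [ 81.3   6.5 366.2]]
tcp [1.9000e-01 3.6700e+00 1.9669e+02]
```

```bash

echo '[[[0, 0, 20, 0, 0], [0, 0, 40, 0, 0], [0, 0, 45, 0, 0], [0, 0, 45, 0, 0], [0, 0, 45, 0, 0]]]' > path.dat && python3 steer.py path.dat 
echo '[[[0, 0, 10, 0, 0], [0, 0, 20, 0, 0], [0, 0, 30, 0, 0], [0, 0, 38, 0, 0], [0, 0, 38, 0, 0]]]' > path.dat && python3 steer.py path.dat
echo '[[[0, 0, 0, 0, 0], [0, 0, 0, 0, 0]]]' > path.dat && python3 steer.py path.dat
python3 snap.py p2; python3 m3.py p2
```

```text
t: 8.78
eef_pos: [553.8, -157.0, 153.0]
tcp_rot: [-3.142, 0.0, -0.15]
ft_force: [-0.3, 0.3, -0.3]
opening: 0.127
grip_force: 30.0
t: 9.2
eef_pos: [552.7, -157.5, 112.7]
tcp_rot: [-3.141, 0.003, -0.151]
ft_force: [-0.1, -0.4, -0.1]
opening: 0.126
grip_force: 30.0
t: 9.37
eef_pos: [553.6, -157.8, 114.7]
tcp_rot: [3.141, -0.0, -0.151]
ft_force: [0.2, -0.6, -0.1]
opening: 0.128
grip_force: 30.0
[ 553.66771113 -157.83613767  114.90546164] [ 3.14138020e+00 -5.13265580e-04 -1.51248849e-01]
[218 187  32  25 767] z 86.2 x [ 6.2 14.8 21.8] y [ 8.9 19.4 30.2]
[ 266  187   47   25 1090] z 85.8 x [ 6.2 15.  21.8] y [-33.9 -18.6  -2.7]
[140 205  24   7 137] z 86.1 x [5.  8.4 8.9] y [69.8 75.3 82.7]
handle y [1.6 1.6 1.6] x max 81.5660222398651
blade 69 [[ 19.3  -1.8 120.2]
 [ 81.6   1.6 284.8]
 [ 81.6   4.6 284.8]]
tcp [  0.84   2.68 114.91]
```

```bash

echo '[[[0, 0, 2, 0, 0], [0, 0, 4, 0, 0], [0, 0, 5, 0, 0], [0, 0, 5, 0, 0]]]' > path.dat && python3 steer.py path.dat 
echo '[[[0, 0, 1, 0, 0], [0, 0, 1.5, 0, 0], [0, 0, 1.5, 0, 0]]]' > path.dat && python3 steer.py path.dat
echo '[[[0, 0, 0.7, 0, 0], [0, 0, 0.7, 0, 0], [0, 0, 0.7, 0, 0]]]' > path.dat && python3 steer.py path.dat
echo '[[[0, 0, 0.5, 0, 0], [0, 0, 0.5, 0, 0], [0, 0, 0.5, 0, 0]]]' > path.dat && python3 steer.py path.dat
```

```text
t: 9.75
eef_pos: [553.3, -157.7, 109.4]
tcp_rot: [3.142, 0.0, -0.151]
ft_force: [0.3, -0.3, -1.2]
opening: 0.125
grip_force: 30.0
t: 10.0
eef_pos: [553.4, -157.7, 108.0]
tcp_rot: [3.142, 0.0, -0.151]
ft_force: [0.1, 0.5, -0.3]
opening: 0.122
grip_force: 30.0
t: 10.25
eef_pos: [553.6, -157.7, 107.6]
tcp_rot: [3.141, -0.0, -0.151]
ft_force: [-0.3, -0.4, 2.5]
opening: 0.127
grip_force: 30.0
t: 10.5
eef_pos: [553.6, -157.8, 107.6]
tcp_rot: [3.141, -0.001, -0.151]
ft_force: [-2.0, 1.1, 7.5]
opening: 0.119
grip_force: 30.0
```

```bash

echo '[[[0, 1, -0.7, 0, 0], [0, 1.5, -0.7, 0, 0], [0, 1.5, -0.7, 0, 0]]]' > path.dat && python3 steer.py path.dat 
echo '[[[0, 0.7, 0, 0, 0], [0, 1, 0, 0, 0], [0, 1, 0, 0, 0]]]' > path.dat && python3 steer.py path.dat
echo '[[[0, 0.7, 0, 0, 0], [0, 1, 0, 0, 0], [0, 1, 0, 0, 0]]]' > path.dat && python3 steer.py path.dat
```

```text
t: 10.75
eef_pos: [553.3, -158.9, 107.6]
tcp_rot: [-3.141, -0.0, -0.151]
ft_force: [1.1, 4.4, 3.7]
opening: 0.123
grip_force: 30.0
t: 11.0
eef_pos: [553.3, -159.0, 107.6]
tcp_rot: [-3.14, 0.0, -0.152]
ft_force: [2.2, 10.5, 3.3]
opening: 0.124
grip_force: 30.0
t: 11.25
eef_pos: [553.2, -159.2, 107.6]
tcp_rot: [-3.139, 0.0, -0.152]
ft_force: [3.5, 15.7, 4.3]
opening: 0.123
grip_force: 30.0
```

```bash

echo '[[[0, -1, 0, 0, 0], [0, -2, 0, 0, 0], [0, -2, 0, 0, 0]]]' > path.dat && python3 steer.py path.dat 
echo '[[[0, 0, 0, 0, 0.35], [0, 0, 0, 0, 0.35], [0, 0, 0, 0, 0.35], [0, 0, 0, 0, 0.35], [0, 0, 0, 0, 0.35]]]' > path.dat && python3 steer.py path.dat
echo '[[[0, 0, -8, 0, 0.35], [0, 0, -25, 0, 0.35], [0, 0, -50, 0, 0.35], [0, 0, -80, 0, 0.35], [0, 0, -80, 0, 0.35]]]' > path.dat && python3 steer.py path.dat
echo '[[[0, 0, 0, 0, 0.35], [0, 0, 0, 0, 0.35]]]' > path.dat && python3 steer.py path.dat
python3 snap.py q1; python3 m3.py q1
```

```text
t: 11.5
eef_pos: [553.3, -158.9, 107.6]
tcp_rot: [-3.141, -0.0, -0.151]
ft_force: [1.0, 4.2, 2.5]
opening: 0.124
grip_force: 30.0
t: 11.92
eef_pos: [553.2, -159.4, 107.6]
tcp_rot: [3.141, 0.0, -0.151]
ft_force: [-0.2, 0.8, 0.1]
opening: 0.343
grip_force: 0.0
t: 12.33
eef_pos: [555.1, -159.9, 193.2]
tcp_rot: [3.14, -0.008, -0.151]
ft_force: [0.5, -0.8, 0.4]
opening: 0.353
grip_force: 0.0
t: 12.5
eef_pos: [553.0, -159.1, 187.6]
tcp_rot: [3.141, 0.0, -0.151]
ft_force: [0.3, 0.7, -0.1]
opening: 0.351
grip_force: 0.0
[ 552.8217063  -159.07334477  187.06297055] [-3.14146823e+00  1.05015878e-03 -1.51229537e-01]
[ 227  165   25   47 1118] z 86.3 x [-21.5   1.1  21.7] y [ 8.4 19.2 30. ]
[ 263  165   36   47 1421] z 85.9 x [-21.7   2.1  21.7] y [-34.1 -20.4  -3.7]
[167 178  20  23 119] z 86.4 x [-8.6  6.4  8.9] y [69.6 70.2 82.9]
[165 183  18  21 353] z 100.6 x [-8.8  0.6  8.8] y [69.7 75.9 83.3]
handle y [0.2 0.2 0.2] x max 81.15890815522587
blade 600 [[ 3.000e-01 -6.100e+00  1.222e+02]
 [ 1.390e+01  2.000e-01  1.436e+02]
 [ 8.120e+01  5.900e+00  3.576e+02]]
tcp [  0.19   1.33 187.06]
```

View pics/q1.png

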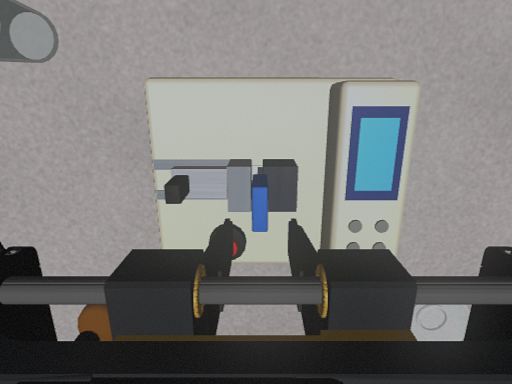

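The gauge stands upright on its own at (260,203). The lug is at (177,189). Next I close the fingers, come down behind the lug, and push.

```bash

echo '[[[0, -40, 0, 0, 0], [0, -80, 0, 0, 0], [0, -104, 0, 0, 0], [0, -104, 0, 0, 0], [0, -104, 0, 0, 0]]]' > path.dat && python3 steer.py path.dat 
echo '[[[0, 0, 25, 0, 0], [0, 0, 50, 0, 0], [0, 0, 75, 0, 0], [0, 0, 75, 0, 0], [0, 0, 75, 0, 0]]]' > path.dat && python3 steer.py path.dat 
echo '[[[0, 0, 15, 0, 0], [0, 0, 30, 0, 0], [0, 0, 30, 0, 0], [0, 0, 30, 0, 0]]]' > path.dat && python3 steer.py path.dat 
python3 - <<'E'
from m1 import *;from cell import env
s=env.state();print("tcp tester",R.from_euler('z',-0.151).inv().apply(s['eef_pos']-[552.43,-160.36,0]).round(2),s['opening'])
E
```

```text
t: 12.97
eef_pos: [568.6, -55.3, 186.7]
tcp_rot: [3.142, 0.002, -0.149]
ft_force: [0.1, 0.7, -1.3]
opening: 0.056
grip_force: 0.0
t: 13.38
eef_pos: [568.3, -57.2, 111.7]
tcp_rot: [3.142, 0.003, -0.152]
ft_force: [0.8, 0.3, 1.0]
opening: 0.004
grip_force: 0.0
t: 13.72
eef_pos: [569.2, -56.9, 83.6]
tcp_rot: [3.141, -0.0, -0.152]
ft_force: [-0.4, 0.7, 0.5]
opening: 0.005
grip_force: 0.0
tcp tester [  1.04 104.84  83.6 ] 0.005075323002858259
```

Push in small steps, watching the force.

```bash

echo '[[[0, 1, 0, 0, 0], [0, 3, 0, 0, 0], [0, 5, 0, 0, 0], [0, 5, 0, 0, 0]]]' > path.dat && python3 steer.py path.dat 
echo '[[[0, 1, 0, 0, 0], [0, 2, 0, 0, 0], [0, 3, 0, 0, 0], [0, 3, 0, 0, 0]]]' > path.dat && python3 steer.py path.dat 
echo '[[[0, 1, 0, 0, 0], [0, 2, 0, 0, 0], [0, 2, 0, 0, 0]]]' > path.dat && python3 steer.py path.dat 
echo '[[[0, 1, 0, 0, 0], [0, 2, 0, 0, 0], [0, 2, 0, 0, 0]]]' > path.dat && python3 steer.py path.dat 
```

```text
t: 14.05
eef_pos: [568.4, -61.8, 83.3]
tcp_rot: [3.141, -0.001, -0.151]
ft_force: [0.1, 0.4, 0.6]
opening: 0.006
grip_force: 0.0
t: 14.38
eef_pos: [567.7, -64.4, 82.6]
tcp_rot: [3.142, 0.0, -0.151]
ft_force: [-0.5, -0.7, 0.5]
opening: 0.007
grip_force: 0.0
t: 14.63
eef_pos: [567.4, -66.4, 82.6]
tcp_rot: [3.142, 0.0, -0.151]
ft_force: [0.3, -0.2, -0.2]
opening: 0.006
grip_force: 0.0
t: 14.88
eef_pos: [567.1, -68.3, 82.6]
tcp_rot: [-3.142, -0.0, -0.151]
ft_force: [0.4, 0.6, 0.5]
opening: 0.005
grip_force: 0.4
```

```bash

echo '[[[0, 1, 0, 0, 0], [0, 2, 0, 0, 0], [0, 2, 0, 0, 0]]]' > path.dat && python3 steer.py path.dat 
echo '[[[0, 1, 0, 0, 0], [0, 2, 0, 0, 0], [0, 2, 0, 0, 0]]]' > path.dat && python3 steer.py path.dat 
echo '[[[0, 1, 0, 0, 0], [0, 1, 0, 0, 0]]]' > path.dat && python3 steer.py path.dat 
python3 snap.py j1;python3 m3.py j1
```

```text
t: 15.13
eef_pos: [566.8, -70.2, 82.6]
tcp_rot: [-3.142, 0.0, -0.151]
ft_force: [-0.4, 1.6, -0.0]
opening: 0.006
grip_force: 1.0
t: 15.38
eef_pos: [566.5, -72.3, 82.6]
tcp_rot: [3.142, -0.0, -0.151]
ft_force: [-0.5, 1.3, 0.2]
opening: 0.004
grip_force: 0.9
t: 15.55
eef_pos: [566.3, -73.3, 82.6]
tcp_rot: [3.142, -0.0, -0.151]
ft_force: [0.1, 1.3, 0.2]
opening: 0.007
grip_force: 0.9
[566.30816863 -73.29281418  82.5831981 ] [ 3.14142846e+00  3.49927822e-05 -1.51224387e-01]Traceback (most recent call last):
  File "m3.py", line 12, in <module>
    t=Q[hb&(z>z[hb].max()-8)];print("handle y",np.percentile(t[:,1],[1,50,99]).round(1),"x max",t[:,0].max())
              ~~~~~~~~~^^
    return umr_maximum(a, axis, None, out, keepdims, initial, where)
ValueError: zero-size array to reduction operation maximum which has no identity
```

```bash

echo '[[[0, 0.5, 0, 0, 0], [0, 1, 0, 0, 0], [0, 1, 0, 0, 0]]]' > path.dat && python3 steer.py path.dat 
echo '[[[0, 0.5, 0, 0, 0], [0, 1, 0, 0, 0], [0, 1, 0, 0, 0]]]' > path.dat && python3 steer.py path.dat
```

```text
t: 15.85
eef_pos: [566.2, -74.0, 82.6]
tcp_rot: [-3.141, -0.0, -0.151]
ft_force: [1.5, 4.5, 0.1]
opening: 0.004
grip_force: 2.2
t: 16.1
eef_pos: [566.2, -74.1, 82.6]
tcp_rot: [-3.14, -0.0, -0.151]
ft_force: [2.1, 10.9, -0.5]
opening: -0.001
grip_force: 5.7
```

```bash

echo '[[[0, 0.5, 0, 0, 0], [0, 1, 0, 0, 0], [0, 1, 0, 0, 0]]]' > path.dat && python3 steer.py path.dat 
echo '[[[0, -3, 0, 0, 0], [0, -8, 0, 0, 0], [0, -10, 0, 0, 0], [0, -10, 0, 0, 0]]]' > path.dat && python3 steer.py path.dat 
echo '[[[0, 0, -20, 0, 0], [0, 0, -60, 0, 0], [0, 0, -100, 0, 0], [0, 0, -100, 0, 0], [0, 0, -100, 0, 0]]]' > path.dat && python3 steer.py path.dat
echo '[[[-20, 40, 0, 0, 0], [-25, 75, 0, 0, 0], [-25, 75, 0, 0, 0], [-25, 75, 0, 0, 0], [-25, 75, 0, 0, 0]]]' > path.dat && python3 steer.py path.dat
python3 snap.py j2;python3 m3.py j2
python3 - <<'E'
from h import *;from cell import env
s=env.state();print(s['eef_pos'],tool((490.5,-115.5,90),s))
E
```

```text
t: 16.35
eef_pos: [566.1, -74.2, 82.7]
tcp_rot: [-3.139, -0.0, -0.152]
ft_force: [3.5, 17.8, 0.2]
opening: -0.001
grip_force: 9.3
t: 16.68
eef_pos: [567.4, -66.1, 82.6]
tcp_rot: [3.141, -0.0, -0.151]
ft_force: [-0.0, -0.3, 0.1]
opening: 0.0
grip_force: 0.0
t: 17.1
eef_pos: [568.1, -66.7, 184.6]
tcp_rot: [3.141, -0.004, -0.151]
ft_force: [-1.0, -0.2, -0.5]
opening: 0.005
grip_force: 0.0
t: 17.52
eef_pos: [531.1, -136.6, 181.6]
tcp_rot: [-3.141, 0.002, -0.152]
ft_force: [-0.1, 0.5, -0.2]
opening: 0.003
grip_force: 0.0
[ 531.31882432 -136.16281132  181.79330295] [-3.14128380e+00  1.24149998e-03 -1.51169019e-01]
[ 254  140   26   48 1083] z 86.4 x [-21.5   0.7  20.7] y [ 4.3 14.6 24.3]
[ 285  140   35   48 1220] z 85.9 x [-21.5   1.4  20.7] y [-33.5 -22.2  -4.4]
[193 153  18  21  88] z 86.6 x [-7.7  7.7  8.8] y [63.8 64.2 76.4]
[190 156  18  22 376] z 100.6 x [-8.5  0.3  8.6] y [63.9 70.3 77.4]
handle y [19. 19. 19.] x max 56.385727937743475
blade 1065 [[-15.2  -5.4 122.4]
 [  5.2   1.2 143.7]
 [ 56.4  19.  351.5]]
tcp [-24.51  20.75 181.79]
[ 531.31882432 -136.16281132  181.79330295] [-43.35101341 -14.25173198  91.85160004]
```

View pics/j2.png

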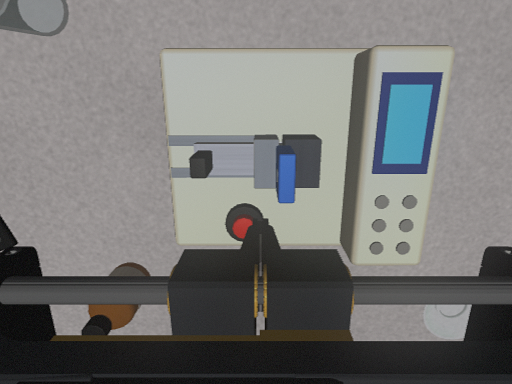

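The jaw lug moved 5.9 mm, so travel is about 9 mm, and the gauge is upright at (287,172). The key is at (243,228). I move over it and press.

```bash

echo '[[[-30, -10, 0, 0, 0], [-44.4, -15.5, 0, 0, 0], [-44.4, -15.5, 35, 0, 0], [-44.4, -15.5, 70, 0, 0], [-44.4, -15.5, 90, 0, 0]]]' > path.dat && python3 steer.py path.dat 
echo '[[[0, 0, 6, 0, 0], [0, 0, 12, 0, 0], [0, 0, 15, 0, 0], [0, 0, 15, 0, 0]]]' > path.dat && python3 steer.py path.dat 
echo '[[[0, 0, 1.5, 0, 0], [0, 0, 3, 0, 0], [0, 0, 3, 0, 0]]]' > path.dat && python3 steer.py path.dat
```

```text
t: 17.98
eef_pos: [489.1, -113.1, 90.1]
tcp_rot: [-3.141, 0.002, -0.149]
ft_force: [1.2, -0.5, -0.6]
opening: 0.003
grip_force: 0.0
t: 18.32
eef_pos: [490.3, -114.5, 77.9]
tcp_rot: [3.141, -0.001, -0.151]
ft_force: [-0.1, -0.2, -0.2]
opening: 0.003
grip_force: 0.0
t: 18.57
eef_pos: [490.0, -114.7, 75.1]
tcp_rot: [3.141, -0.001, -0.151]
ft_force: [-0.2, 0.3, -0.6]
opening: 0.005
grip_force: 0.0
```

```bash

echo '[[[0, 0, 1.5, 0, 0], [0, 0, 3, 0, 0], [0, 0, 3, 0, 0]]]' > path.dat && python3 steer.py path.dat
echo '[[[0, 0, 1, 0, 0], [0, 0, 2, 0, 0], [0, 0, 2, 0, 0]]]' > path.dat && python3 steer.py path.dat
echo '[[[0, 0, 1, 0, 0], [0, 0, 2, 0, 0], [0, 0, 2, 0, 0]]]' > path.dat && python3 steer.py path.dat
echo '[[[0, 0, 1, 0, 0], [0, 0, 2, 0, 0], [0, 0, 2, 0, 0]]]' > path.dat && python3 steer.py path.dat
```

```text
t: 18.82
eef_pos: [490.0, -114.8, 71.6]
tcp_rot: [3.141, -0.001, -0.151]
ft_force: [1.0, 0.4, 2.3]
opening: 0.006
grip_force: 0.8
t: 19.07
eef_pos: [490.0, -114.7, 69.6]
tcp_rot: [3.141, -0.0, -0.151]
ft_force: [0.1, -0.4, 2.0]
opening: 0.005
grip_force: 1.4
t: 19.32
eef_pos: [490.0, -114.7, 67.6]
tcp_rot: [3.141, -0.0, -0.151]
ft_force: [0.5, -1.3, 4.0]
opening: 0.003
grip_force: 2.0
t: 19.57
eef_pos: [490.0, -114.7, 66.2]
tcp_rot: [3.141, -0.001, -0.151]
ft_force: [-1.6, -0.9, 11.2]
opening: 0.005
grip_force: 6.0
```

```bash

echo '[[[0, 0, 0.7, 0, 0], [0, 0, 0.7, 0, 0], [0, 0, 0.7, 0, 0]]]' > path.dat && python3 steer.py path.dat
echo '[[[0, 0, -5, 0, 0], [0, 0, -15, 0, 0], [0, 0, -45, 0, 0], [0, 0, -80, 0, 0], [0, 0, -115, 0, 0]]]' > path.dat && python3 steer.py path.dat
echo '[[[-40, 0, 0, 0, 0], [-60, 0, 0, 0, 0], [-60, 0, 0, 0, 0], [-60, 0, 0, 0, 0]]]' > path.dat && python3 steer.py path.dat
echo '[[[0, 0, 0, 0, 0], [0, 0, 0, 0, 0], [0, 0, 0, 0, 0]]]' > path.dat && python3 steer.py path.dat
python3 snap.py f1; python3 - <<'E'
from m1 import *
p,d,i=load("f1");W=height(d,i);Q=R.from_euler('z',-0.151).inv().apply((W-[552.43,-160.36,0]).reshape(-1,3)).reshape(W.shape)
hsv=cv2.cvtColor(p,cv2.COLOR_RGB2HSV)
for n,lo,hi in(("blue",(105,110,60),(125,255,255)),("red",(0,140,90),(8,255,255))):
    m=(cv2.inRange(hsv,lo,hi)>0)&(abs(Q[...,0])<90)&(abs(Q[...,1])<50);t=Q[m];print(n,m.sum(),np.percentile(t,[2,50,98],axis=0).round(1).tolist())
    if n=="blue":
        t=t[abs(t[:,2]-np.percentile(t[:,2],90))<3];print(" top",np.percentile(t,[2,98],axis=0).round(1).tolist())
m=(abs(Q[...,2]-101)<4)&(abs(Q[...,0])<15)&(Q[...,1]>50)&(Q[...,1]<95);print("lug",np.percentile(Q[m],[1,99],axis=0).round(1).tolist())
E
```

```text
t: 19.82
eef_pos: [490.1, -114.8, 66.0]
tcp_rot: [3.141, -0.001, -0.151]
ft_force: [-3.1, 0.9, 21.7]
opening: 0.002
grip_force: 10.4
t: 20.23
eef_pos: [489.0, -114.3, 181.0]
tcp_rot: [-3.141, 0.003, -0.151]
ft_force: [-0.1, 0.0, 0.3]
opening: -0.001
grip_force: 0.0
t: 20.57
eef_pos: [429.9, -105.4, 180.5]
tcp_rot: [3.142, -0.0, -0.152]
ft_force: [0.9, -0.1, 0.6]
opening: 0.006
grip_force: 0.0
t: 20.82
eef_pos: [431.1, -105.7, 179.6]
tcp_rot: [-3.142, 0.0, -0.151]
ft_force: [0.1, 0.1, 0.3]
opening: 0.005
grip_force: 0.0
[ 430.93733658 -105.66650615  179.60059282] [-3.14153061e+00  5.47503557e-04 -1.51079078e-01]
blue 916 [[-16.5, -5.1, 141.5], [-4.2, 0.8, 143.9], [7.4, 6.2, 145.5]]
 top [[-16.2, -5.1, 142.4], [7.4, 6.1, 145.3]]
red 496 [[-78.2, 25.6, 70.1], [-68.5, 35.4, 71.8], [-58.3, 45.1, 73.3]]
lug [[-9.4, 64.1, 97.9], [8.4, 77.7, 102.3]]
```

View pics/f1.png

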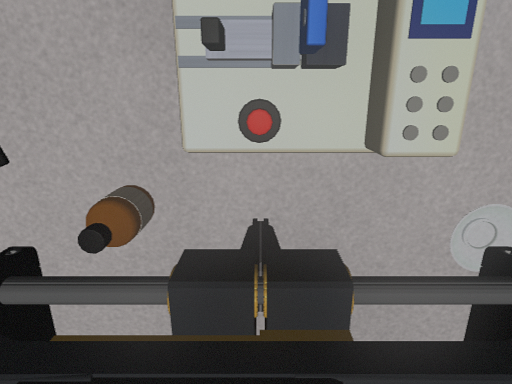

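The picture shows the gauge upright at (315,22) in the closed jaws and the red key back up at (259,121, z ≈ 71.8). The robot is clear of everything, so I hand in.

```bash
python3 -c "
from cell import env
print(env.job_done())"
```

```text
the job is handed in; nothing more can be done
None
```

The job is handed in at about 21 s of the 58 s allowed: the blue gauge stands upright in the closed jaws (travel about 9 mm), the zero key was pressed right down and has sprung back up, the yellow gauge was not touched, and no verdict was printed.

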